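# Snap the suction lance into its spring clips

### The job

Tidy the depowdering booth: pick up the black suction lance and press it down into the two spring clips of its sprung rest, its orange cuff at the rail's yellow end, until both clips have snapped around the shaft and it lies fully home and level. Press slowly and only as hard as the clips need, feeling for the snap: the rail gives way on soft buffers and must not be driven down towards its stops. Leave the lance free in its clips and the other things undisturbed.

Things in the scene. Friction and masses are not known exactly. Their poses are not given: they have to be found in the camera images.
- lance_mid (a point): The suction lance, loose, about 0.11 to 0.22 kg, 257 mm long: middle of its straight round black shaft, on the shaft's axis. x runs along the axis from the cuff to the tip, z up as it lies on the table. The shaft is 24 mm in diameter and bare from 80 mm behind to 80 mm ahead of this point; grasp it here, across the shaft. It starts lying on the table on its cuff and flat tip, the axis 16 mm above the table.
- lance_cuff (a point): Centre of the lance's orange cuff (round, 32 mm diameter, 40 mm long), on the axis, 100 mm behind lance_mid. The cuff is too thick for the clips.
- lance_tip (a point): Point on the axis at the root of the lance's flat black crevice tip (44 mm wide), 100 mm ahead of lance_mid.
- seat_mid (a point): On the clip rest: the point where lance_mid lies when the lance is home, half-way between the two clips; x runs along the shaft's axis from the yellow end of the rail to the plain end, z up. It is fixed in the rail and sinks with it; unloaded it is 118 mm above the table. The rail's top is 38 mm below it (room for fingertips between the clips), and the rail is 200 x 88 mm on a heavy fixed 220 x 100 mm foot.
- seat_near (a point): Centre of the shaft's seat in the clip at the yellow end, 55 mm before seat_mid. Each clip is a pair of 16 mm wide steel spring fingers with flared tips: the mouth is 34 mm wide at the tips, 17 mm above the seat point, and narrows to 19 mm at 8 mm above it. A shaft laid in the mouth rests with its axis about 16 mm above the seat point; it must be pushed some 10 mm farther into the clip, then the fingers close over it and pull it home.
- seat_far (a point): Centre of the shaft's seat in the clip at the plain end, 55 mm beyond seat_mid; the same clip.
- rail (a joint): How far the rail is pressed down on its soft rubber buffers, m: 0 unloaded, stops at 0.028. It gives way by a centimetre or more under the push before the clips snap, so the lance must be followed well below the unloaded seat height, how far differs each time. Both clips together need roughly 14 to 23 N; as they snap, the force on the hand falls by a third or more and the rail springs up. Keep it under 0.020 (a push of about 27 N).
- brush_grip (a point): Handle of a dusting brush lying on the table, a bystander.
- spatula_grip (a point): Handle of a spatula lying on the table, a bystander.
- bracket: Small printed bracket, 60 x 35 x 50 mm, a bystander; centre of its underside.
- gear: Small printed gear, 62 mm across, 26 mm high, a bystander; centre of its underside.
- jar: Jar of powder, 60 mm across, 85 mm high, a bystander; centre of its underside.
- column: Printed relief column, 120 mm across, 280 mm high, on a turntable at the left, a bystander; centre of its underside.
There are look-alikes about, which are no part of the job. What is shaped like the part that bears seat_mid but red or turquoise is not meant.

How it is judged (in metres and radians):
At the end, for the whole second after the job is handed in: The lance lies home in both clips: cuff and tip points within 3 mm in height and 4 mm sideways of the seat line, the cuff at the yellow end within 14 mm of its place along the rail, the rail sprung back up (pressed less than 4 mm), the lance at rest (x of lance_cuff in the frame of seat_mid between -0.114 and -0.086 m and y of lance_cuff in the frame of seat_mid between -0.004 and 0.004 m and z of lance_cuff in the frame of seat_mid between -0.003 and 0.003 m and y of lance_tip in the frame of seat_mid between -0.004 and 0.004 m and z of lance_tip in the frame of seat_mid between -0.003 and 0.003 m and value of joint rail below 0.004 m and linear speed of lance below 0.01 m/s); the robot touches nothing.
It fails at once if The rail is driven down more than 20 mm towards its stops (a push of about 27 N) (value of joint rail above 0.02 m).
It fails at once if A bystander is shifted more than 30 mm (distance of any of brush_grip, spatula_grip, bracket, gear, jar, column from where it was at the start of the episode above 0.03 m).
It also fails if it takes over 43 s, if anything falls off the work surface, if the arm or the gripper's body presses on something with over 40 N, if the wrist force passes 120 N, or if a joint passes its speed limit or range.

### The arm

A 6-joint arm with a two-finger parallel gripper is mounted at the origin on the work surface. World frame = base frame: x ahead of the robot, y to its left, z up, the work surface at z = 0. Lengths are in mm, angles in degrees, forces in N, time in s.
With the tool pointing down it reaches from about 350 to 850 mm from the base axis. Payload 8.1 kg.
Tool frame: the origin (TCP) lies between the finger pads; the fingertips stand 17 mm ahead of it and the grasp point (between the pads) lies 2 mm behind it; z points along the fingers, y is the line along which they close (so a half turn about z gives the same grasp; the last joint's range is limited). The gripper opens to 85 mm and grips with 20 to 120 N. Pads are 22 mm wide; open, the fingers measure 114 mm over their backs; the gripper's body (76 mm by 85 mm) begins 54 mm behind the grasp point. The pads swing forward as they close: fully open they stand 13 mm farther back than shut.
Start: joints at [-72.502, 7.471, 85.268, -0, 87.261, -4.893], TCP at [228.577, -554.759, 248.292] pointing down, gripper open.
Joint ranges: [-169.43, 169.43], [-51.17, 129.36], [1.28, 143.12], [-76.62, 256.62], [0, 156.53], [-152.29, 152.29]. Speed limits (degrees/s): [136.94, 136.94, 159.86, 180, 180, 180].

### API

Orientations are given as [roll, pitch, yaw] about the fixed x, y, z axes, in that order (R = Rz(yaw) Ry(pitch) Rx(roll)).
In Python, from bench import sense, snapshot, hand_in, trace, place_of gives the robot as it stands.
- The arm moves only by the shell command python3 -m handwheel 'ROWS' [FORCE]. ROWS is JSON, a list of rows, each a list of 7 numbers: the opening, from -1 (shut) to 1 (fully open), then the shift along the tool's x, y, z in cm, then the turn, a rotation vector about the tool's x, y, z in rad. A call has 1 to 12 rows; each row shifts and turns the commanded pose from where the row before left it, along the tool's axes as they then stand; what a row does not reach is not made up. A row lasts 1/12 s, in which the tool goes at most 41.7 mm and 7.16 degrees, less where a joint would pass 70% of its speed; a pose out of reach is approached as far as the arm can. A call with a gripper value outside its range is refused whole. The fingers move at their own pace and stop on an object; FORCE is the grip in N (left out, the last holds). Time passes only in rows, so rows that do not move let the fingers close. It gives the time, the measured TCP pose, the force, the opening and the grip force at its end, in the units of the state.
- sense(): the state, without advancing time (a new reading comes with each control period).
- snapshot(name): name is "scene" or "top" or "wrist"; returns a dict with "image" (384x512x3 uint8, red, green, blue), "intrinsics" (3x3 intrinsics, pixels), "R" (3x3) and "t" (3): a world point X has camera coordinates R X + t. Camera axes: x right, y down, z forward; pixel columns grow to the right and rows downward; lengths in mm; the calibration is good to about 2 mm. A picture is of the moment at which its call begins. There is no depth.
- hand_in(): hands the job in; it is judged then, once.
Trained networks look in a picture, given as the dict that the camera call returned (one of the last four; its "shot" number tells which), for a name from the list of things; names that differ only in an ending like _2 or _b are one class to them, and where a whole thing is asked for, a point or a joint stands for the part that bears it (a point fixed in the world has none). Each returns a list of dicts, best first, with "conf" (0 to 1); they miss things now and then, are a little off and sometimes report something else, mostly with a low value. They report only what shows in the picture. A call takes as long as a camera call. They do not tell look-alikes from the thing itself.
- trace(picture, query): "pixels" (384x512 bool, what is visible of it).
- place_of(picture, query): "location" ([x, y, z] in mm, in world coordinates, good to about 4 mm: a listed point, or the origin of a listed thing).
The state is a dict: "time": time; "joint_pos": joint angles; "qd": joint speeds; "joint_efforts": joint torques, N m; "tool_pos": TCP position; "tcp_rot": TCP orientation; "ft_force": force on the tool from outside, world axes, zero at the start; "wrist_torque": the same for the moment, N m; "finger_gap": finger opening in mm; "grip_force": force on a finger pad.
Only numpy, scipy, OpenCV 4.12 (cv2) and the standard library are available. Lean on these libraries where they do the work, as an engineer would, in place of code of your own. Each camera call takes 0.05 s, during which the arm holds its last target. There are 200 camera calls.

## Working session

There is one attempt and no reset: what is moved stays moved. The work goes in short steps, Python scripts to look and compute and a shell command to move; the robot and the scene stay as the last step left them, time stands still between calls to the robot, and variables do not carry over. Pictures are saved under pics/ and viewed, at most 10 in all, crops included, and the job is handed in when it is done.

```bash
mkdir -p pics; cat > h.py <<'E'
import numpy as np, cv2
from bench import *
def save(p,n): cv2.imwrite(f'pics/{n}.png',p['image'][:,:,::-1])
def px(p,X):
    c=p['R']@np.array(X,float)+np.array(p['t']); u=np.array(p['intrinsics'])@c; return u[:2]/u[2]
def ray(p,uv,z):
    R=np.array(p['R']);t=np.array(p['t']);o=-R.T@t;d=R.T@np.linalg.inv(p['intrinsics'])@[uv[0],uv[1],1]
    return o+d*(z-o[2])/d[2]
E
python3 - <<'E'
from h import *
print(sense())
ims=[]
for c in('scene','top'):
    p=snapshot(c); p['R']=np.array(p['R']); ims.append(p['image'])
    for q in('lance_mid','lance_cuff','lance_tip','seat_mid','seat_near','seat_far','brush_grip','spatula_grip','bracket','gear','jar','column'):
        print(c,q,[(np.round(d['location']).tolist(),round(d['conf'],2),px(p,d['location']).round().tolist()) for d in place_of(p,q)])
    save(p,c)
E
```

```text
{'time': 0.0, 'joint_pos': array([-7.25002046e+01,  7.51761888e+00,  8.53294144e+01, -8.87098421e-04,
        8.72602127e+01, -4.89162738e+00]), 'qd': array([-0.00054063,  0.01935761, -0.04683101,  0.17603444,  0.09098332,
       -0.02629593]), 'joint_efforts': array([ 1.43116587e-03, -5.69403899e+01, -5.00546980e+01, -1.14262305e-04,
        1.47597090e-02, -1.10621340e-05]), 'tool_pos': array([ 228.43357683, -554.25763846,  247.21691948]), 'tcp_rot': array([-1.79893069e+02, -8.26222046e-03,  2.23914583e+01]), 'ft_force': array([-0.50606088, -0.04125239,  0.22559271]), 'wrist_torque': array([-0.02973487,  0.01178203, -0.02114091]), 'grip_force': 0.0, 'finger_gap': 85.25156086975296}
scene lance_mid [([536.0, -70.0, 12.0], 0.65, [226.0, 235.0])]
scene lance_cuff [([436.0, -43.0, 13.0], 0.92, [213.0, 215.0]), ([421.0, 578.0, 22.0], 0.52, [327.0, 144.0])]
scene lance_tip [([623.0, -105.0, 16.0], 0.64, [236.0, 256.0])]
scene seat_mid [([238.0, 243.0, 118.0], 0.85, [238.0, 136.0]), ([281.0, -259.0, 118.0], 0.81, [124.0, 198.0]), ([540.0, 162.0, 120.0], 0.71, [280.0, 177.0])]
scene seat_n
[... 1156 characters left out ...]
267.0])]
top seat_far [([585.0, 190.0, 116.0], 0.74, [215.0, 163.0]), ([281.0, 270.0, 121.0], 0.72, [189.0, 251.0]), ([324.0, -225.0, 118.0], 0.67, [335.0, 240.0])]
top brush_grip [([491.0, -313.0, 10.0], 0.78, [354.0, 196.0]), ([750.0, 28.0, -1.0], 0.47, [262.0, 127.0])]
top spatula_grip [([448.0, -459.0, 8.0], 0.91, [394.0, 208.0])]
top bracket [([489.0, -314.0, 9.0], 0.63, [354.0, 196.0]), ([746.0, 30.0, -3.0], 0.52, [261.0, 129.0])]
top gear [([538.0, 165.0, 118.0], 0.65, [222.0, 177.0]), ([763.0, -67.0, 6.0], 0.53, [287.0, 124.0]), ([435.0, -38.0, 18.0], 0.18, [279.0, 210.0])]
top jar [([544.0, 444.0, -3.0], 0.8, [150.0, 180.0])]
top column [([416.0, 577.0, 20.0], 0.84, [110.0, 213.0])]
```

View pics/scene.png

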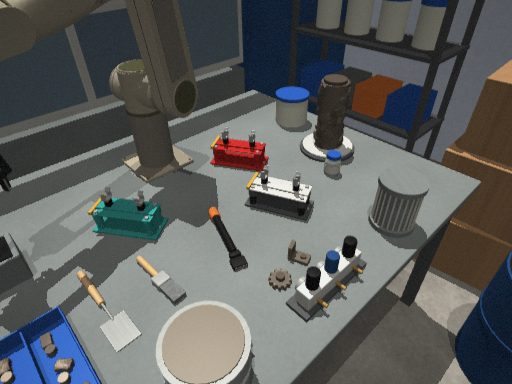

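View pics/top.png

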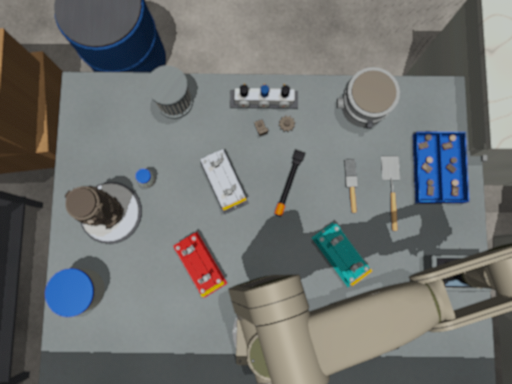

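The top image shows three candidates for the rest: white at (222,177), red at (200,264) and turquoise at (343,252). Red and turquoise are ruled out by the task, so the white rest with its yellow end near (235,208) is the one meant. The lance is at (288,183), with its orange cuff at (280,209). I'll confirm this in a crop and refine the axes.

```bash
python3 - <<'E'
from h import *
ps={c:snapshot(c) for c in('scene','top')}
im=ps['scene']['image'][140:290,180:340,::-1]
cv2.imwrite('pics/crop.png',cv2.resize(im,None,fx=4.5,fy=4,interpolation=cv2.INTER_CUBIC)[:600,:800])
acc={}
for _ in range(3):
  for c in ps:
    p=snapshot(c)
    for q in('lance_mid','lance_cuff','lance_tip','seat_mid','seat_near','seat_far'):
        for d in place_of(p,q):
            L=np.array(d['location'])
            ref={'lance_mid':(535,-71),'lance_cuff':(437,-41),'lance_tip':(625,-104),'seat_mid':(539,163),'seat_near':(487,141),'seat_far':(587,190)}[q]
            if np.hypot(*(L[:2]-ref))<25: acc.setdefault(q,[]).append(L)
for q,v in acc.items(): print(q,np.mean(v,0).round(1),np.std(v,0).round(1),len(v))
E
```

```text
lance_mid [534.6 -73.3  14.9] [2.  2.5 2.2] 6
lance_cuff [436.9 -41.2  15.7] [1.2 2.5 1.9] 6
lance_tip [ 624.7 -105.8   17. ] [1.  1.1 3. ] 6
seat_mid [538.2 162.4 117.2] [1.6 2.2 1.1] 5
seat_near [486.1 142.8 119.5] [1.  1.1 1.8] 6
seat_far [588.8 188.7 118.9] [1.4 1.4 1.4] 6
```

View pics/crop.png

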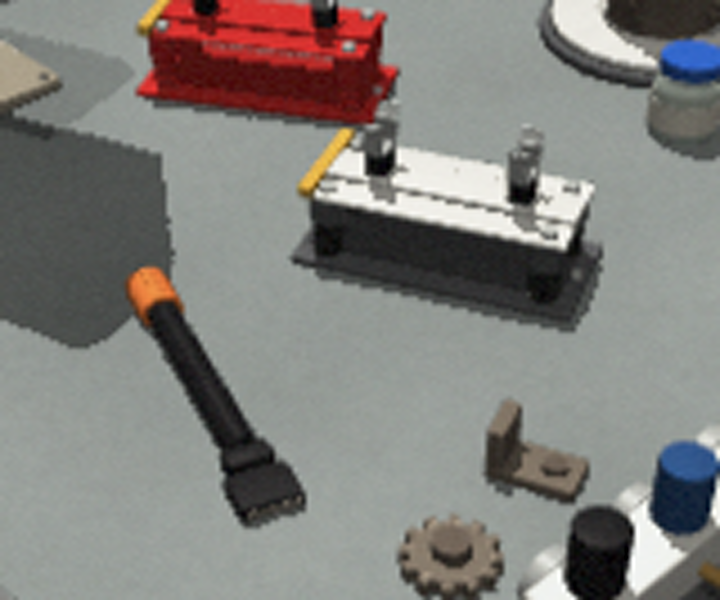

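The crop confirms it: the white rest has its yellow bar at its left end, and the lance lies with its orange cuff up-left. Now I'll move above the lance.

```bash
python3 -m handwheel '[[1,3,-2.1,0,0,0,0],[1,3.1,-2.2,0,0,0,0],[1,3.1,-2.2,0,0,0,0],[1,3.1,-2.2,0,0,0,0],[1,3.1,-2.2,0,0,0,0],[1,3.1,-2.2,0,0,0,0],[1,3.1,-2.2,0,0,0,0],[1,3.1,-2.2,0,0,0,0],[1,3.1,-2.2,0,0,0,0],[1,3.1,-2.2,0,0,0,0],[1,3.1,-2.2,0,0,0,0],[1,3.1,-2.2,0,0,0,0]]'
python3 -m handwheel '[[1,3.1,-2.2,0,0,0,0],[1,3.1,-2.2,0,0,0,0],[1,3.1,-2.2,0,0,0,0],[1,0,0,1,0,0,0.12],[1,0,0,1,0,0,0.12],[1,0,0,1,0,0,0.12],[1,0,0,1,0,0,0.12],[1,0,0,1,0,0,0.12],[1,0,0,1,0,0,0.12],[1,0,0,0,0,0,0],[1,0,0,0,0,0,0]]'
cat >> h.py <<'E'
def avg(q,ref,n=3,cams=('wrist','top')):
    v=[];
    for _ in range(n):
        for c in cams:
            for d in place_of(snapshot(c),q):
                L=np.array(d['location'])
                if np.linalg.norm(L-ref)<30: v.append(L)
    return (np.mean(v,0).round(1),np.std(v,0).round(1),len(v)) if v else None
E
python3 - <<'E'
from h import *
p=snapshot('wrist');save(p,'w1')
for q,r in dict(lance_mid=(532,-73,16),lance_cuff=(437,-41,16),lance_tip=(625,-105,16)).items(): print(q,avg(q,r,3,('wrist',)))
s=sense();print(s['time'],s['tool_pos'],s['tcp_rot'],s['ft_force'])
E
```

```text
time: 4.5
tool_pos: [472.1, -168.5, 248.6]
tcp_rot: [180.0, -0.0, 22.4]
ft_force: [1.1, -0.4, -0.1]
finger_gap: 85.6
grip_force: 0.0
time: 5.42
tool_pos: [531.8, -73.7, 187.9]
tcp_rot: [180.0, 0.1, -18.6]
ft_force: [-0.3, -0.5, 1.1]
finger_gap: 85.5
grip_force: 0.0
lance_mid (array([536.6, -69.4,  19.6]), array([1.8, 0.4, 0.5]), 2)
lance_cuff (array([433.1, -40.8,  16.4]), array([1. , 1.7, 1.9]), 3)
lance_tip (array([ 626.9, -104.4,   15.7]), array([0.4, 1.7, 1. ]), 3)
6.3667 [532.26220976 -73.80192073 188.29403572] [-1.79999396e+02  1.39024082e-03 -1.88594825e+01] [ 0.01630698 -0.63503276 -0.61700535]
```

View pics/w1.png

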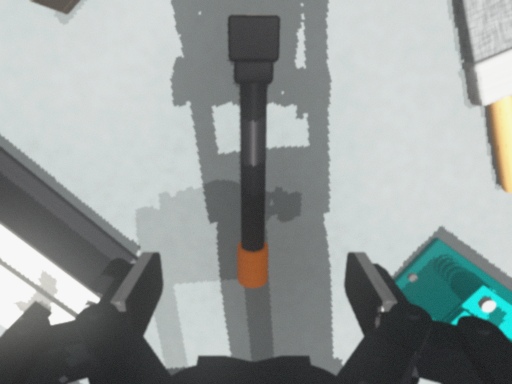

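The wrist picture shows the lance running straight up at column 253, with the cuff at (253,266) and the tip at (254,38). It is centred between the fingers, so I'll descend and grasp.

```bash
python3 -m handwheel '[[1,0,0,1.5,0,0,0],[1,0,0,1.5,0,0,0],[1,0,0,1.5,0,0,0],[1,0,0,1.5,0,0,0],[1,0,0,1.5,0,0,0],[1,0,0,1.5,0,0,0],[1,0,0,1.5,0,0,0],[1,0,0,1.5,0,0,0],[1,0,0,1.5,0,0,0],[1,0,0,1.5,0,0,0],[1,0,0,1.5,0,0,0],[1,0,0,0.3,0,0,0]]'
python3 -m handwheel '[[-0.4,0,0,0,0,0,0],[-1,0,0,0,0,0,0],[-1,0,0,0,0,0,0],[-1,0,0,0,0,0,0],[-1,0,0,0,0,0,0],[-1,0,0,0,0,0,0],[-1,0,0,0,0,0,0],[-1,0,0,0,0,0,0],[-1,0,0,0,0,0,0]]' 90
```

```text
time: 7.37
tool_pos: [530.3, -73.3, 17.6]
tcp_rot: [180.0, 0.2, -18.9]
ft_force: [-0.3, 0.0, -0.2]
finger_gap: 85.3
grip_force: 0.0
time: 8.12
tool_pos: [533.2, -74.1, 21.7]
tcp_rot: [-180.0, -0.1, -18.9]
ft_force: [-2.0, -0.5, 6.5]
finger_gap: 21.5
grip_force: 87.9
```

```bash
python3 -m handwheel '[[-1,0,0,-0.8,0,0,0],[-1,0,0,-1.6,0,0,0],[-1,0,0,-1.6,0,0,0],[-1,0,0,-1.6,0,0,0],[-1,0,0,-1.6,0,0,0],[-1,0,0,-1.6,0,0,0],[-1,0,0,-1.6,0,0,0],[-1,0,0,-1.6,0,0,0],[-1,0,0,-1.6,0,0,0],[-1,0,0,-1.6,0,0,0],[-1,0,0,-1.6,0,0,0],[-1,0,0,0,0,0,0]]'
python3 - <<'E'
from h import *
p=snapshot('wrist');save(p,'w2')
s=sense();T=s['tool_pos'];print(s['time'],T,s['tcp_rot'],s['ft_force'],s['finger_gap'])
for q,r in dict(lance_mid=T,lance_cuff=T+[-95,33,-3],lance_tip=T+[95,-33,-3]).items(): print(q,avg(q,r,2))
for q,r in dict(seat_mid=(538,163,118),seat_near=(486,142,118),seat_far=(588,189,118)).items(): print(q,avg(q,r,1,('top','scene')))
E
```

```text
time: 9.12
tool_pos: [534.1, -74.2, 192.6]
tcp_rot: [-180.0, -0.3, -18.9]
ft_force: [1.0, 0.9, -0.3]
finger_gap: 21.4
grip_force: 88.2
9.1667 [533.48686757 -74.09498608 190.6072046 ] [-179.97737784   -0.24026205  -18.86120563] [-0.21778114  0.44445781 -2.43046225] 21.046002469620475
lance_mid (array([533.6, -73.2, 182.9]), array([1.5, 3. , 1.7]), 3)
lance_cuff (array([433.9, -39.2, 182.2]), array([1.6, 1.1, 0.2]), 2)
lance_tip (array([ 625.8, -104.4,  182. ]), array([0.6, 2.7, 0.9]), 2)
seat_mid (array([541. , 162. , 117.3]), array([0.8, 1.5, 1. ]), 2)
seat_near (array([487. , 144.7, 123.8]), array([0.3, 0.5, 0.9]), 2)
seat_far (array([586.9, 191.4, 116. ]), array([0.4, 0.3, 1.6]), 2)
```

View pics/w2.png

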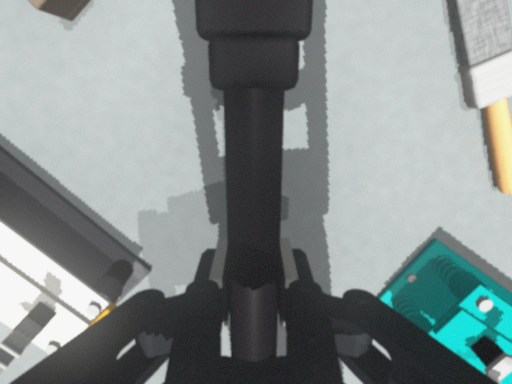

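The lance is held level and central in the fingers. Next I'll rotate it to the rest's heading and carry it above the rest.

```bash
python3 -m handwheel '[[-1,0,0,0,0,0,-0.108],[-1,0,0,0,0,0,-0.108],[-1,0,0,0,0,0,-0.108],[-1,0,0,0,0,0,-0.108],[-1,0,0,0,0,0,-0.108],[-1,0,0,0,0,0,-0.108],[-1,0,0,0,0,0,-0.109],[-1,0,0,0,0,0,0]]'
python3 -m handwheel '[[-1,0.6,-1.2,0,0,0,0],[-1,1.1,-2.3,0,0,0,0],[-1,1.1,-2.3,0,0,0,0],[-1,1.1,-2.3,0,0,0,0],[-1,1.1,-2.3,0,0,0,0],[-1,1.1,-2.3,0,0,0,0],[-1,1.1,-2.3,0,0,0,0],[-1,1.1,-2.3,0,0,0,0],[-1,1.1,-2.3,0,0,0,0],[-1,1.2,-1.8,0,0,0,0],[-1,0,0,0,0,0,0],[-1,0,0,0,0,0,0]]'
python3 - <<'E'
from h import *
s=sense();T=s['tool_pos'];print(s['time'],T,s['tcp_rot'],s['ft_force'],s['finger_gap'])
for q,r in dict(lance_mid=T,lance_cuff=T+[-91,-41,-3],lance_tip=T+[91,41,-3]).items(): print(q,avg(q,r,3,('wrist','top','scene')))
for q,r in dict(seat_mid=(538,163,118),seat_near=(486,142,118),seat_far=(588,189,118)).items(): print(q,avg(q,r,2,('wrist','scene')))
p=snapshot('wrist');save(p,'w3');a=p['image']
p=snapshot('scene');save(p,'s3');b=cv2.resize(p['image'][110:250,210:350],(384,384),interpolation=cv2.INTER_CUBIC)
cv2.imwrite('pics/c3.png',np.hstack([a[:,:400],b])[:,:,::-1])
E
```

```text
time: 11.63
tool_pos: [532.3, -73.8, 188.3]
tcp_rot: [180.0, -0.0, 24.8]
ft_force: [0.0, -0.3, -1.5]
finger_gap: 21.0
grip_force: 88.2
time: 12.63
tool_pos: [539.5, 166.5, 188.2]
tcp_rot: [-180.0, 0.0, 24.5]
ft_force: [0.4, -0.3, -2.5]
finger_gap: 21.0
grip_force: 88.4
12.6333 [539.53172817 166.54086033 188.16189002] [-1.79988922e+02  1.46552240e-02  2.44745103e+01] [ 0.37340483 -0.28598006 -2.52293038] 21.049534956855396
lance_mid (array([541.6, 167.6, 182.7]), array([1.4, 3.4, 2.1]), 8)
lance_cuff (array([446.1, 122.6, 183.2]), array([2.7, 1.1, 1.5]), 6)
lance_tip (array([629.1, 207.8, 180.9]), array([1.6, 1.6, 2. ]), 6)
seat_mid (array([540.5, 162.6, 117. ]), array([2. , 2. , 0.2]), 2)
seat_near (array([486.2, 143.4, 122. ]), array([1.1, 0.2, 1.6]), 2)
seat_far (array([588.1, 191.8, 119.4]), array([0.5, 0.2, 1.6]), 2)
```

View pics/c3.png

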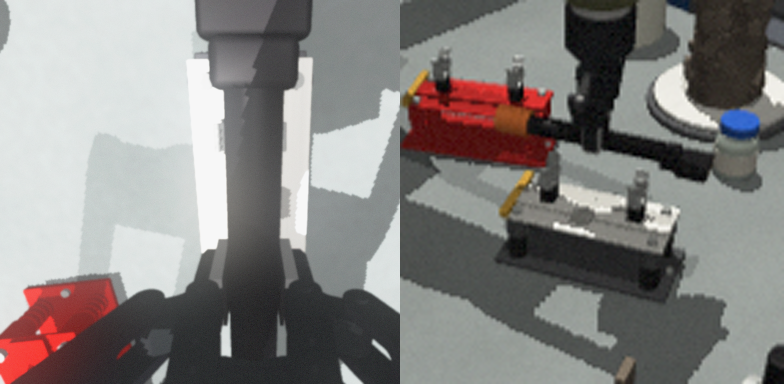

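In the wrist picture the rail's edges (columns 190 and 312) and the clips (222 and 286) are centred on the shaft at 253. The scene crop shows the cuff at the yellow end. I'll descend to just above the mouths.

```bash
python3 -m handwheel '[[-1,0,0,0.8,0,0,0],[-1,0,0,0.8,0,0,0],[-1,0,0,0.8,0,0,0],[-1,0,0,0.8,0,0,0],[-1,0,0,0.6,0,0,0],[-1,0,0,0.4,0,0,0],[-1,0,0,0,0,0,0],[-1,0,0,0,0,0,0]]' 110
python3 -m handwheel '[[-1,0,0,0.2,0,0,0],[-1,0,0,0.2,0,0,0],[-1,0,0,0.2,0,0,0],[-1,0,0,0,0,0,0]]'
python3 -m handwheel '[[-1,0,0,0.2,0,0,0],[-1,0,0,0.2,0,0,0],[-1,0,0,0,0,0,0]]'
```

```text
time: 17.3
tool_pos: [539.8, 164.9, 146.0]
tcp_rot: [-180.0, 0.0, 24.5]
ft_force: [0.8, -0.1, -1.8]
finger_gap: 20.3
grip_force: 109.4
time: 17.63
tool_pos: [540.1, 165.2, 140.4]
tcp_rot: [-180.0, -0.0, 24.5]
ft_force: [-0.9, 1.9, 1.1]
finger_gap: 20.4
grip_force: 110.2
time: 17.88
tool_pos: [540.3, 165.3, 136.6]
tcp_rot: [-180.0, -0.1, 24.5]
ft_force: [-1.4, 3.7, 5.0]
finger_gap: 20.6
grip_force: 110.7
```

```bash
python3 -m handwheel '[[-1,0,-0.1,0.1,0,0,0],[-1,0,0,0.15,0,0,0],[-1,0,0,0.15,0,0,0],[-1,0,0,0,0,0,0]]'
python3 -m handwheel '[[-1,0,0,0.15,0,0,0],[-1,0,0,0.15,0,0,0],[-1,0,0,0,0,0,0]]'
python3 -m handwheel '[[-1,0,0,0.15,0,0,0],[-1,0,0,0.15,0,0,0],[-1,0,0,0,0,0,0]]'
```

```text
time: 18.22
tool_pos: [540.1, 165.9, 133.0]
tcp_rot: [180.0, -0.1, 24.5]
ft_force: [-1.3, 1.8, 8.0]
finger_gap: 20.6
grip_force: 111.1
time: 18.47
tool_pos: [540.3, 166.0, 130.4]
tcp_rot: [180.0, -0.1, 24.5]
ft_force: [-1.3, 2.9, 10.8]
finger_gap: 20.8
grip_force: 111.4
time: 18.72
tool_pos: [540.6, 166.1, 127.9]
tcp_rot: [180.0, -0.2, 24.5]
ft_force: [-2.1, 2.1, 11.7]
finger_gap: 20.4
grip_force: 111.7
```

```bash
python3 -m handwheel '[[-1,0,0,0.15,0,0,0],[-1,0,0,0.1,0,0,0],[-1,0,0,0,0,0,0]]'
python3 -m handwheel '[[-1,0,0,0.1,0,0,0],[-1,0,0,0.1,0,0,0],[-1,0,0,0,0,0,0]]'
python3 - <<'E'
from h import *
s=sense();print(s['tool_pos'],s['ft_force'],s['wrist_torque'])
E
```

```text
time: 18.97
tool_pos: [540.9, 166.2, 125.9]
tcp_rot: [180.0, -0.2, 24.5]
ft_force: [-1.7, 2.0, 14.3]
finger_gap: 20.3
grip_force: 111.9
time: 19.22
tool_pos: [541.2, 166.3, 124.3]
tcp_rot: [180.0, -0.2, 24.5]
ft_force: [-1.2, 2.8, 14.9]
finger_gap: 20.6
grip_force: 112.0
[541.20885356 166.30497159 124.26717155] [-1.2364809   2.78832904 14.91139768] [0.34899407 0.3291023  0.38253663]
```

```bash
for i in 1; do python3 -m handwheel '[[-1,0,0,0.1,0,0,0],[-1,0,0,0,0,0,0]]'; python3 -m handwheel '[[-1,0,0,0.1,0,0,0],[-1,0,0,0,0,0,0]]'; done
```

```text
time: 19.38
tool_pos: [541.3, 166.4, 123.4]
tcp_rot: [179.9, -0.3, 24.5]
ft_force: [-2.6, 2.4, 15.1]
finger_gap: 20.6
grip_force: 112.0
time: 19.55
tool_pos: [541.4, 166.4, 122.5]
tcp_rot: [179.9, -0.3, 24.5]
ft_force: [-1.1, 3.1, 13.7]
finger_gap: 20.8
grip_force: 112.0
```

```bash
python3 -m handwheel '[[-1,0,0,0.1,0,0,0],[-1,0,0,0,0,0,0]]'; python3 -m handwheel '[[-1,0,0,0.1,0,0,0],[-1,0,0,0,0,0,0]]'; python3 - <<'E'
from h import *
s=sense();print(s['tool_pos'],s['ft_force'],s['wrist_torque'])
E
```

```text
time: 19.72
tool_pos: [540.9, 166.2, 120.6]
tcp_rot: [180.0, -0.2, 24.5]
ft_force: [2.2, 2.6, 5.4]
finger_gap: 20.8
grip_force: 111.4
time: 19.88
tool_pos: [540.8, 166.2, 119.0]
tcp_rot: [180.0, -0.2, 24.5]
ft_force: [2.5, 2.8, 5.4]
finger_gap: 20.4
grip_force: 111.5
[540.84361626 166.21393419 118.96750195] [2.469433   2.77274222 5.39833093] [ 0.52442279 -0.26861181  0.39900953]
```

The force dropped from 15 to 5.4 N, so at least one clip has snapped. I'll look before releasing.

```bash
python3 - <<'E'
from h import *
s=sense();T=s['tool_pos']
for q,r in dict(lance_cuff=T+[-91,-41,-3],lance_tip=T+[91,41,-3],seat_near=(486,143,114),seat_far=(588,190,114)).items(): print(q,avg(q,r,3,('top','scene')))
p=snapshot('scene');b=cv2.resize(p['image'][140:230,225:335],(792,600),interpolation=cv2.INTER_CUBIC)
cv2.imwrite('pics/c4.png',b[:,:,::-1])
E
```

```text
lance_cuff (array([447.6, 124. , 112.8]), array([1.2, 1.8, 2.1]), 6)
lance_tip (array([627.5, 207.8, 111.8]), array([1.7, 1. , 0.7]), 3)
seat_near (array([486.9, 142.9, 116. ]), array([1. , 1.9, 1.4]), 5)
seat_far (array([589. , 191.7, 115.1]), array([1.9, 0.8, 2. ]), 3)
```

View pics/c4.png

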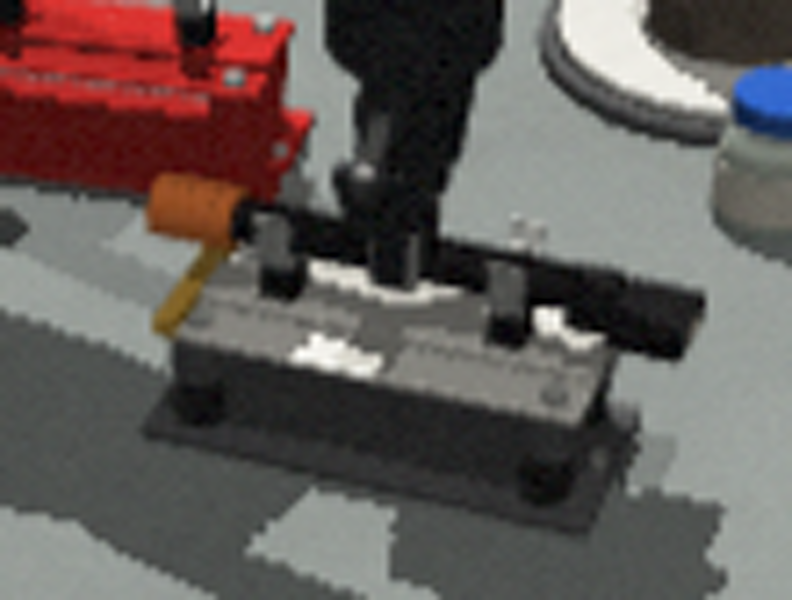

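The far clip has clearly closed, but the back finger of the near clip isn't visible. I'll press a little more, staying well below the limit, to see whether a second snap follows.

```bash
python3 -m handwheel '[[-1,0,0,0.1,0,0,0],[-1,0,0,0.1,0,0,0],[-1,0,0,0,0,0,0]]'; python3 -m handwheel '[[-1,0,0,0.1,0,0,0],[-1,0,0,0.1,0,0,0],[-1,0,0,0,0,0,0]]'; python3 -m handwheel '[[-1,0,0,0.1,0,0,0],[-1,0,0,0.1,0,0,0],[-1,0,0,0,0,0,0]]'
```

```text
time: 22.58
tool_pos: [540.9, 166.2, 117.1]
tcp_rot: [180.0, -0.2, 24.5]
ft_force: [0.5, 3.2, 8.0]
finger_gap: 20.7
grip_force: 111.8
time: 22.83
tool_pos: [540.9, 166.2, 115.4]
tcp_rot: [180.0, -0.2, 24.5]
ft_force: [-0.3, 2.5, 9.7]
finger_gap: 20.5
grip_force: 112.1
time: 23.08
tool_pos: [540.9, 166.2, 113.6]
tcp_rot: [180.0, -0.2, 24.5]
ft_force: [-1.8, 2.7, 13.2]
finger_gap: 20.3
grip_force: 112.3
```

```bash
python3 -m handwheel '[[-1,0,0,0.1,0,0,0],[-1,0,0,0.1,0,0,0],[-1,0,0,0,0,0,0]]'; python3 -m handwheel '[[-1,0,0,-0.3,0,0,0],[-1,0,0,-0.3,0,0,0],[-1,0,0,-0.3,0,0,0],[-1,0,0,-0.3,0,0,0],[-1,0,0,0,0,0,0],[-1,0,0,0,0,0,0]]'
python3 - <<'E'
from h import *
s=sense();T=s['tool_pos'];print(T,s['ft_force'],s['wrist_torque'])
for q,r in dict(lance_cuff=T+[-91,-41,-3],lance_tip=T+[91,41,-3],seat_near=(486,143,114),seat_far=(588,190,114)).items(): print(q,avg(q,r,3,('top','scene')))
E
```

```text
time: 23.33
tool_pos: [540.9, 166.2, 111.9]
tcp_rot: [180.0, -0.2, 24.5]
ft_force: [-1.9, 2.0, 14.7]
finger_gap: 20.6
grip_force: 112.6
time: 23.83
tool_pos: [539.9, 165.8, 121.9]
tcp_rot: [180.0, -0.1, 24.5]
ft_force: [3.0, 2.5, 2.8]
finger_gap: 20.9
grip_force: 111.1
[539.91103555 165.81531505 121.93725495] [3.00475474 2.54549589 2.82297844] [ 0.39730464 -0.45371922  0.34731624]
lance_cuff (array([446.3, 123.4, 114.5]), array([1. , 1.7, 1.4]), 6)
lance_tip (array([626.8, 207.8, 115. ]), array([0.6, 1.7, 0.6]), 3)
seat_near (array([487.3, 143.3, 118.2]), array([1.8, 1.1, 1.8]), 6)
seat_far (array([589.6, 191.3, 117.5]), array([1.5, 0.9, 0.6]), 3)
```

Force, rail stiffness and lance height all agree that it is home and level: the seat should be near 114.5, and the cuff and tip measure 114.5 and 115. I'll unload, release and retreat.

```bash
python3 -m handwheel '[[-1,0,0,-0.2,0,0,0],[-1,0,0,-0.15,0,0,0],[-0.4,0,0,0,0,0,0],[0.2,0,0,0,0,0,0],[0.6,0,0,0,0,0,0],[1,0,0,0,0,0,0],[1,0,0,0,0,0,0],[1,0,0,0,0,0,0],[1,0,0,0,0,0,0],[1,0,0,0,0,0,0]]' 60
python3 -m handwheel '[[1,0,0,-0.6,0,0,0],[1,0,0,-1.2,0,0,0],[1,0,0,-1.5,0,0,0],[1,0,0,-1.5,0,0,0],[1,0,0,-1.5,0,0,0],[1,0,0,-1.5,0,0,0],[1,0,0,-1.5,0,0,0],[1,0,0,-1.5,0,0,0],[1,0,0,-1,0,0,0],[1,0,0,0,0,0,0]]'
python3 - <<'E'
from h import *
for q,r in dict(lance_cuff=(446,123,118),lance_mid=(538,165,118),lance_tip=(627,208,118),seat_near=(486,143,118),seat_far=(588,190,118)).items(): print(q,avg(q,r,3,('top','scene','wrist')))
a=snapshot('wrist')['image'][:,100:420]
p=snapshot('scene');b=cv2.resize(p['image'][145:225,230:330],(480,384),interpolation=cv2.INTER_CUBIC)
cv2.imwrite('pics/c5.png',np.hstack([a,b])[:,:,::-1])
print(sense()['time'])
E
```

```text
time: 27.07
tool_pos: [539.5, 165.8, 125.3]
tcp_rot: [-180.0, -0.0, 24.5]
ft_force: [0.1, 0.4, -0.9]
finger_gap: 85.2
grip_force: 0.0
time: 27.9
tool_pos: [541.1, 166.1, 247.3]
tcp_rot: [179.9, -0.3, 24.5]
ft_force: [0.7, 0.3, 1.0]
finger_gap: 85.3
grip_force: 0.0
lance_cuff (array([443.1, 121.5, 118.9]), array([2.4, 1.5, 1.5]), 9)
lance_mid (array([539.6, 165.8, 118.8]), array([1.6, 3.4, 1.6]), 10)
lance_tip (array([626.3, 208.2, 116.6]), array([1. , 2.5, 1.6]), 5)
seat_near (array([488.3, 141.5, 119.8]), array([1.8, 1.3, 1.4]), 9)
seat_far (array([587.8, 190.9, 117.8]), array([1.5, 1.9, 2.5]), 9)
32.5
```

View pics/c5.png

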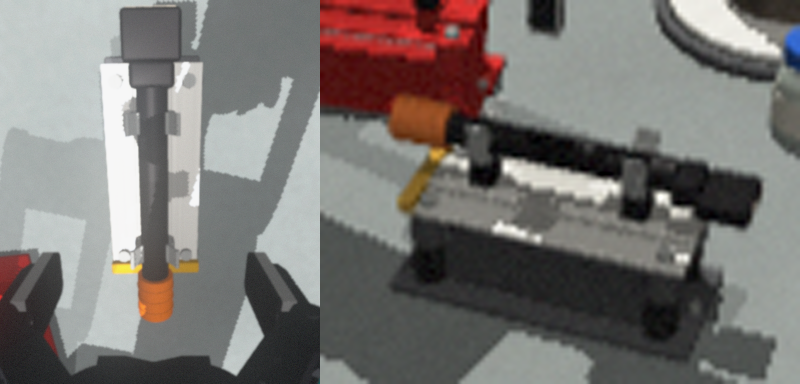

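In the scene view the near clip's back finger is still hidden, so I'll check the shaft line geometrically.

```bash
python3 - <<'E'
from h import *
m=np.array([538.2,165.6]);a=np.radians(25);u=np.array([np.cos(a),np.sin(a)]);n=np.array([-u[1],u[0]])
for c in('scene','wrist'):
    p=snapshot(c); M=[d for d in trace(p,'lance_mid') if d['conf']>.4][0]['pixels']
    for s in(-105,-75,-30,0,30,75):
        P=lambda z,o=0:px(p,[*(m+s*u+o*n),z])
        q=P(118); col=int(round(q[0]))
        if c=='scene':
            r=np.where(M[:,col])[0]; print(c,s,'mask centre row',(r.min()+r.max())/2 if len(r) else None,len(r),'pred z118',q[1].round(1),'z130',P(130)[1].round(1))
        else:
            row=int(round(q[1]))
            if 0<=row<384:
                r=np.where(M[row])[0]; print(c,s,'cols',(r.min()+r.max())/2 if len(r) else None,'width',len(r),'pred',q[0].round(1),'w118',np.linalg.norm(P(118,12)-P(118,-12)).round(1),'w130',np.linalg.norm(P(130,12)-P(130,-12)).round(1))
    if c=='scene':
        for s in(-55,55): print('backtip',px(p,[*(m+s*u+16*n),135]).round(1),px(p,[*(m+s*u-16*n),135]).round(1),'axis118',px(p,[*(m+s*u),118]).round(1))
        cv2.imwrite('pics/c6.png',cv2.resize(p['image'][155:205,240:320,::-1],(800,500),interpolation=cv2.INTER_NEAREST))
print(sense()['time'])
E
```

```text
scene -105 mask centre row 170.0 9 pred z118 170.1 z130 167.2
scene -75 mask centre row 170.5 6 pred z118 171.9 z130 169.0
scene -30 mask centre row 174.5 8 pred z118 174.7 z130 171.8
scene 0 mask centre row 176.0 7 pred z118 176.6 z130 173.6
scene 30 mask centre row 178.0 7 pred z118 178.6 z130 175.6
scene 75 mask centre row 181.5 8 pred z118 181.6 z130 178.5
backtip [266.4 166.4] [263.  171.6] axis118 [264.7 173.2]
backtip [298.5 173.2] [295.6 178.7] axis118 [296.8 180.2]
wrist -105 cols 256.5 width 34 pred 254.8 w118 25.8 w130 26.8
wrist -75 cols 255.0 width 29 pred 254.5 w118 26.7 w130 27.7
wrist -30 cols 254.5 width 28 pred 254.2 w118 28.1 w130 29.3
wrist 0 cols 253.0 width 29 pred 253.9 w118 29.1 w130 30.4
wrist 30 cols 252.5 width 28 pred 253.6 w118 30.2 w130 31.6
wrist 75 cols 251.5 width 32 pred 253.0 w118 32.0 w130 33.6
32.7
```

View pics/c6.png

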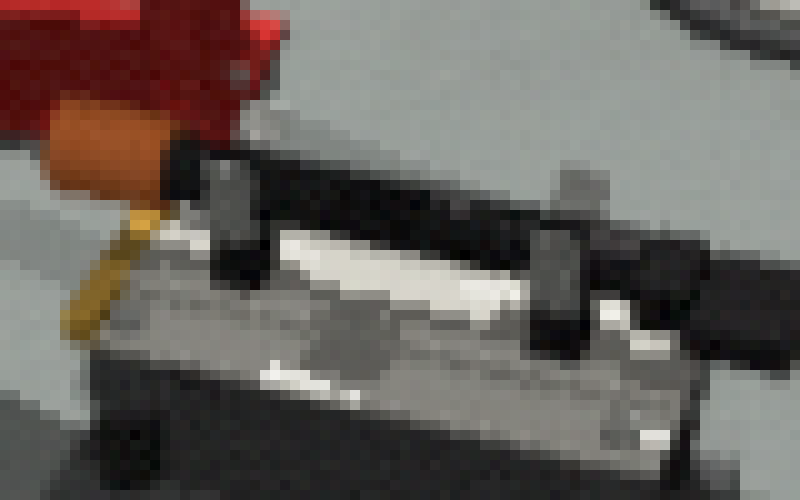

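The near clip's back finger does show: it is the light patch at crop (265,120), where it was predicted. The shaft line also fits z = 118 along its whole length, so it is home and level. Handing in.

```bash
python3 -c "
from bench import *
print(hand_in())"
```

```text
the job is handed in; nothing more can be done
None
```

I pressed the lance into both clips of the white rest with its cuff at the yellow end. By my final measurements it lies home and level and free of the gripper. The job was handed in at about 33 s, and `hand_in()` returned no verdict.

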